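Seat the brass cell and latch the guard

TASK

Stand the larger brass test cell upright in the round seat of the bench test stand, then slide the clear guard over it until the spring latch drops and holds it shut. Push gently: do not slam the guard or ram it hard into the rubber buffer. Do not knock the cell over, and leave the small cell, the steel ring weight and the jar where they are.

Things in the scene. Friction and masses are not known exactly. Their poses are not given: they have to be found in the camera images.
- stand: Grey test stand, 200 mm (x) by 420 mm (y), 40 mm high, origin centre of its underside. z up, y = the way the guard closes, x = across it, away from the robot but for the yaw. The round seat is at y = +50 mm. Guide rails along y at x = -54 and +54 mm, 48 mm high. Dark end block with the latch at x = 60 to 95, y = 110 to 185 mm (+-20), up to 129 mm high (136 with the latch up).
- seat (a point): Centre of the floor of the round steel seat, 48 mm above the bench: a pocket 58 mm across inside a steel rim 80 mm across and 6 mm high. Same axes as the stand.
- handle (a point): Centre of the black upright grip plate on the clear guard: 60 mm (x) by 16 mm (y), 45 mm tall, centre 175 mm above the bench. Push its -y face towards +y to close. The guard is a clear tunnel 112 mm wide (x), top 152 mm high, from 25 mm behind the handle to 95 mm ahead of it, open at the leading +y end. Shut, the handle is about 35 mm (+-20) behind the seat in y. Stand's axes.
- guard (a joint): Travel of the guard in m: 0 fully open, grows as it closes; friction 2 N. It latches near 0.160, but the end block was clamped by hand, so anywhere from 0.140 to 0.180. From about 20 mm before that point a ramp lifts the latch, taking up to about 12 N of push; then the push drops, and the buffer is met 2.5 mm before the latch drops.
- buffer (a joint): Compression of the rubber buffer in the end block, in m: 0 free; 3 N per mm. The latch drops at about 0.0025 and keeps the buffer compressed 0.002 to 0.003 once the guard is let go; unlatched, the buffer pushes the guard back. Pushed beyond 0.006 (about 20 N on the handle) counts as rammed.
- latch (a joint): Lift of the spring latch pin in m: 0 down; rises to about 0.007 as the guard's ramp passes under it, and drops back to 0 with a click behind the ramp when the guard is latched. Once dropped it holds the guard against the buffer.
- cell_center (a point): Centre of the larger brass test cell: upright loose cylinder 52 mm across and 85 mm high, 0.4 to 0.85 kg, standing on the bench, a dark line round it near the top and three 5 mm studs on its lid. Centre 42.5 mm above its underside; z is its axis.
- small_cell_center (a point): Bystander: centre of the small brass cell, 38 mm across, 55 mm high; same look but smaller. Leave it.
- weight: Bystander: flat steel ring weight, 84 mm across, 18 mm high, origin at the centre of its underside. Leave it.
- jar: Bystander: closed jar, 50 mm across, 65 mm high, origin at the centre of its underside. Leave it.
Things that resemble listed ones, but are neither listed nor needed, are in the scene too. What is shaped like the part that bears cell_center but red is not meant.

How it is judged (in metres and radians):
On the way:
1. the larger cell stands upright in the seat, released, with the guard still open (horizontal distance between cell_center and seat below 0.006 m and z of cell_center in the frame of seat below 0.0455 m and angle between cell_center's own z axis and vertical below 0.05 rad and contact force between the fingers and cell below 0.1 N and value of joint guard below 0.06 m), for 0.2 s.
At the end, for the whole second after the job is handed in: The larger cell stands upright in the seat (within 6 mm of its centre, fully down within 3 mm, tilt under 0.05 rad); the guard is shut and at rest, let go, with the latch down (under 2 mm lift) and still holding the buffer compressed by more than 1.3 mm (horizontal distance between cell_center and seat below 0.006 m and z of cell_center in the frame of seat below 0.0455 m and angle between cell_center's own z axis and vertical below 0.05 rad and value of joint guard above 0.134 m and value of joint latch below 0.002 m and value of joint buffer above 0.0013 m and velocity of joint guard below 0.005 m/s); the robot touches nothing.
It fails at once if the guard is rammed: the buffer is compressed by more than 6 mm (about 18 N on it) (value of joint buffer above 0.006 m).
It fails at once if the guard is slammed: it closes faster than 0.3 m/s (velocity of joint guard above 0.3 m/s).
It fails at once if the larger cell is knocked over (tilted by more than 0.5 rad) (angle between cell_center's own z axis and vertical above 0.5 rad).
It fails at once if the small cell, the ring weight or the jar is moved by more than 30 mm (distance of any of small_cell_center, weight, jar from where it was at the start of the episode above 0.03 m).
It also fails if it takes over 72 s, if anything falls off the work surface, if the arm or the gripper's body presses on something with over 40 N, if the wrist force passes 120 N, or if a joint passes its speed limit or range.

ROBOT

A 7-joint arm with a two-finger parallel gripper is mounted at the origin on the work surface. World frame = base frame: x ahead of the robot, y to its left, z up, the work surface at z = 0. Lengths are in mm, angles in rad, forces in N, time in s.
With the tool pointing down it reaches from about 400 to 850 mm from the base axis. Payload 6.9 kg.
Tool frame: the origin (TCP) lies on the centre line of the jaws, within the pads' length; the fingertips stand 8 mm ahead of it and the grasp point (between the pads) lies 11 mm behind it; x points along the fingers, z is the direction in which the jaws open and shut, and the axes are right-handed (so a half turn about x gives the same grasp; the last joint's range is limited). The gripper opens to 85 mm and grips with 20 to 120 N. Pads are 22 mm wide; open, the fingers measure 114 mm over their backs; the gripper's body (76 mm by 85 mm) begins 54 mm behind the grasp point. The pads swing forward as they close: fully open they stand 13 mm farther back than shut.
Start: joints at [-1.139, 0.507, -0.238, 1.5, 0.126, 1.149, -0.155], TCP at [200.652, 591.904, 239.275] pointing down, gripper open.
Joint ranges: [-3.08, 3.08], [-0.24, 2.05], [-1.43, 1.35], [0, 2.5], [-1.52, 4.66], [0.17, 1.96], [-2.89, 2.89]. Speed limits (rad/s): [2.39, 2.39, 3.14, 3.14, 3.14, 3.14, 3.14].

INTERFACE

Orientations are given as a unit quaternion [w, x, y, z].
In Python, from rig import env, eyes gives the robot as it stands.
- The arm moves only by the shell command python3 -m creep 'ROWS' [OPENING]. ROWS is JSON, a list of rows, each a list of 4 numbers: the shift along the tool's x, y, z in cm, then the turn about the tool's x in rad. In form: [[tx, ty, tz, roll], ...]. A call has 1 to 20 rows; each row is the pose to reach, as a shift and turn from the pose measured when the call began, along the tool's axes at that moment; what a row does not reach only later rows make up. A row lasts 1/10 s, in which the tool goes at most 50 mm and 8.59 degrees, less where a joint would pass 70% of its speed; a pose out of reach is approached as far as the arm can. A call with a gripper value outside its range is refused whole. OPENING is the opening, from 0 (shut) to 1 (fully open), set as the call begins (- or left out, the last holds). The fingers move at their own pace and stop on an object; the grip force is fixed at half the most. Time passes only in rows, so rows that repeat a pose let the fingers close. It gives the time, the measured TCP pose, the force and the opening at its end, in the units of the state.
- env.get_obs(): the state, without advancing time (a new reading comes with each control period).
- eyes.read_camera(name): name is "side" or "top"; returns (picture, depth): 480x640x3 uint8, red, green, blue; 480x640 float32, mm along the optical axis (not along the pixel's ray), 0 where there is no reading.
- eyes.camera_model(name): a dict with "intrinsics" (3x3 intrinsics, pixels), "eye" and "attitude" of the camera in the world. Camera axes: x right, y up, looking along -z (the intrinsics and any distortion apply to the point x, -y, -z); pixel columns grow to the right and rows downward; lengths in mm; the calibration is good to about 2 mm. A picture is of the moment at which its call begins. camera_model takes no time and is no camera call.
- env.sign_off(): hands the job in, once; it reports no verdict.
The state is a dict: "time": time; "q": joint angles; "qvel": joint speeds; "effort": joint torques, N m; "ee_pos": TCP position; "tool_rot": TCP orientation; "contact_force": force on the tool from outside, world axes, zero at the start; "moment": the same for the moment, N m; "opening": opening from 0.0 (shut) to 1.0 (fully open).
Only numpy, scipy, OpenCV 4.12 (cv2) and the standard library are available. Lean on these libraries where they do the work, as an engineer would, in place of code of your own. Each camera call takes 0.05 s, during which the arm holds its last target. There are 200 camera calls.

## Working session

There is one attempt and no reset: what is moved stays moved. The work goes in short steps, Python scripts to look and compute and a shell command to move; the robot and the scene stay as the last step left them, time stands still between calls to the robot, and variables do not carry over. Pictures are saved under pics/ and viewed, about 8 in all and at most 12, crops included, and the job is handed in when it is done.

```bash
mkdir -p pics; cat > h.py <<'E'
import numpy as np,cv2
from rig import env,eyes
from scipy.spatial.transform import Rotation as R
def rot(q): q=np.array(q); return R.from_quat([q[1],q[2],q[3],q[0]]).as_matrix()
def cam(n):
    m=eyes.camera_model(n); a=np.array(m['attitude'],float)
    A=a if a.shape==(3,3) else rot(a)
    return np.array(m['intrinsics'],float),np.array(m['eye'],float),A,m
def pix(n,u,v,d):  # pixel+depth -> world
    K,e,A,_=cam(n); u,v,d=map(np.asarray,(u,v,d))
    x=(u-K[0,2])/K[0,0]*d; y=(v-K[1,2])/K[1,1]*d
    return e+np.stack([x,-y,-d],-1)@A.T
def pixz(n,u,v,z):
    K,e,A,_=cam(n); r=A@np.array([(u-K[0,2])/K[0,0],-(v-K[1,2])/K[1,1],-1.]); return e+r*(z-e[2])/r[2]
def proj(n,p):
    K,e,A,_=cam(n); c=A.T@(np.array(p,float)-e); return K[0,0]*c[0]/-c[2]+K[0,2], K[1,1]*-c[1]/-c[2]+K[1,2]
def shot(n,f):
    p,d=eyes.read_camera(n); cv2.imwrite('pics/%s.png'%f,p[:,:,::-1]); np.save('pics/%s.npy'%f,d); return p,d
E
python3 - <<'E'
from h import *
for n in('top','side'):
    print(cam(n)[3]); shot(n,n+'0')
o=env.get_obs(); print(o['ee_pos'],rot(o['tool_rot']),o['time'],o['contact_force'])
E
```

```text
{'intrinsics': array([[594.93586223,   0.        , 326.40291836],
       [  0.        , 594.93586223, 228.6266162 ],
       [  0.        ,   0.        ,   1.        ]]), 'eye': array([ 517.28829816,   55.89565989, 1343.26812752]), 'attitude': array([ 0.70694239,  0.0139859 , -0.01879709, -0.70688296])}
{'intrinsics': array([[480.96570953,   0.        , 310.45778805],
       [  0.        , 480.96570953, 241.10472279],
       [  0.        ,   0.        ,   1.        ]]), 'eye': array([-168.74726193, -685.30012077,  691.70652163]), 'attitude': array([ 0.79250791,  0.46990617, -0.20149105, -0.33244663])}
[200.58964228 591.47781578 238.49714149] [[-4.83499377e-04 -9.47060700e-01  3.21054195e-01]
 [-1.55211235e-03  3.21054556e-01  9.47059429e-01]
 [-9.99998679e-01 -4.04095357e-05 -1.62517429e-03]] 0.1 [ 0.09740107  0.00064427 -0.08888872]
```

View pics/top0.png

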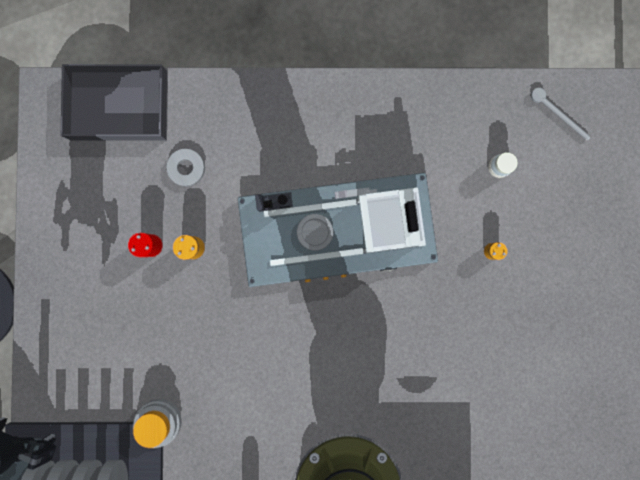

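View pics/side0.png

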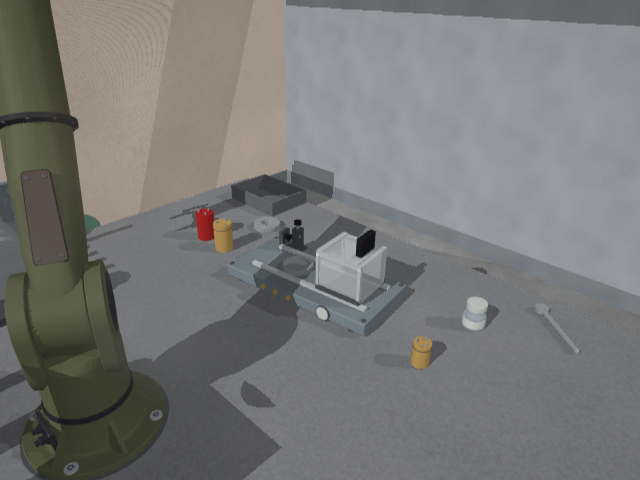

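Top view: the larger cell is at (188,247), the red look-alike at (145,245), the seat at (315,232), the handle at (411,216) and the latch block at (275,201). The small cell is at (498,251), the ring at (185,167) and the jar at (503,164).

```bash
python3 - <<'E'
from h import *
p=cv2.imread('pics/top0.png'); d=np.load('pics/top0.npy')
v,u=np.mgrid[:480,:640]; W=pix('top',u,v,d)
def blob(u0,u1,v0,v1,z0,z1):
    m=np.zeros((480,640),bool); m[v0:v1,u0:u1]=True
    return W[m&(W[...,2]>z0)&(W[...,2]<z1)&(d>0)]
c=blob(165,210,225,268,78,89)
r=cv2.minEnclosingCircle(c[:,:2].astype(np.float32)); print('cell',len(c),np.median(c,0),r)
s=blob(225,450,165,295,34,45); (cx,cy),sz,a=cv2.minAreaRect(s[:,:2].astype(np.float32)); print('stand',cx,cy,sz,a)
s=blob(285,345,205,265,50,58); print('rim',len(s),s.mean(0),cv2.minEnclosingCircle(s[:,:2].astype(np.float32)))
h=blob(395,425,190,240,185,205); print('handle',len(h),h.mean(0),cv2.minAreaRect(h[:,:2].astype(np.float32)))
b=blob(240,300,180,220,100,145); print('block',len(b),b[:,2].max(),cv2.minAreaRect(b[:,:2].astype(np.float32)))
w=blob(160,210,140,190,12,25); print('ring',w.mean(0)); w=blob(125,165,225,268,78,95); print('red',w.mean(0))
print('floor',np.median(W[300:340,100:200,2]))
cr=cv2.resize(p[160:300,130:450],None,fx=2.5,fy=2.5,interpolation=cv2.INTER_CUBIC); cv2.imwrite('pics/c1.png',cr)
E
```

```text
cell 444 [537.83517871 345.63811019  84.68855988] ((537.3748168945312, 346.42474365234375), 26.285398483276367)
stand 575.471923828125 22.67718505859375 (203.73931884765625, 420.0278625488281) 7.474531173706055
rim 656 [569.54371909  73.52866424  52.86791207] ((566.8048706054688, 72.80119323730469), 89.14716339111328)
handle 272 [ 595.1236008  -117.93604724  196.8462497 ] ((595.4313354492188, -118.62427520751953), (59.31362533569336, 16.57951545715332), 7.0340657234191895)
block 125 133.39424223192054 ((634.3114013671875, 138.32974243164062), (24.303569793701172, 21.770483016967773), 7.7287139892578125)
ring [717.23914084 363.147006    17.69703699]
red [542.17561918 440.40217338  85.0001947 ]
floor -0.3648204838652873
```

View pics/c1.png

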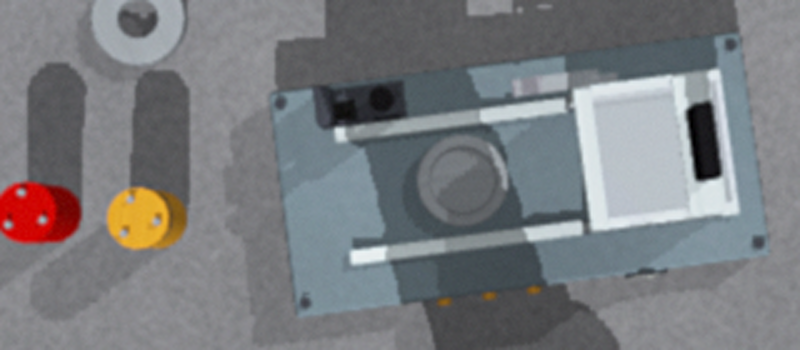

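```bash
python3 -m creep '[[0,-4,-1.2,0.12],[0,-8,-2.4,0.24],[0,-12,-3.7,0.37],[0,-16,-5,0.5],[0,-20,-6.2,0.62],[0,-24,-7.5,0.75],[0,-28,-8.7,0.87],[0,-32,-10,1.0],[0,-36,-11.2,1.12],[0,-39.8,-12.4,1.12],[0,-39.8,-12.4,1.12],[0,-39.8,-12.4,1.12],[0,-39.8,-12.4,1.12]]' 0.95
python3 - <<'E'
from h import *
o=env.get_obs(); M=rot(o['tool_rot']); print(o['ee_pos'],M.round(3)); print('to cell (cm)',M.T@(np.array([537.6,346,44])-o['ee_pos'])/10,o['q'],o['opening'])
print('seat by pix',pixz('top',314.8,232.4,54))
E
```

```text
time: 1.4
ee_pos: [536.5, 347.3, 238.3]
tool_rot: [0.705, -0.045, 0.706, 0.044]
contact_force: [0.7, 0.0, -0.0]
opening: 0.956
[536.53326298 347.32486339 238.29560265] [[-0.002 -0.125  0.992]
 [-0.001  0.992  0.125]
 [-1.    -0.001 -0.002]]
to cell (cm) [19.42945346 -0.12707667  0.13012918] [-0.6689339   0.52806024  0.0949416   1.46173153 -0.05233243  1.15656203
 -0.44002925] 0.9557955463696058
seat by pix [568.9136064   72.28111077  54.        ]
```

```bash
python3 -m creep '[[3,-0.1,0.1,0],[6,-0.1,0.1,0],[9,-0.1,0.1,0],[11,-0.1,0.1,0],[11,-0.1,0.1,0],[11,-0.1,0.1,0]]' 
python3 - <<'E'
from h import *
p,_=shot('top','t1');q,_=shot('side','s1')
a=p[190:310,120:260]; b=q[180:290,150:290]
f=lambda x:cv2.resize(x,(400,340),interpolation=cv2.INTER_CUBIC)
cv2.imwrite('pics/c2.png',np.hstack([f(a),f(b)])[:,:,::-1])
E
```

```text
time: 2.0
ee_pos: [536.7, 347.5, 128.8]
tool_rot: [0.705, -0.045, 0.707, 0.045]
contact_force: [-0.2, 0.6, -0.2]
opening: 0.949
```

View pics/c2.png

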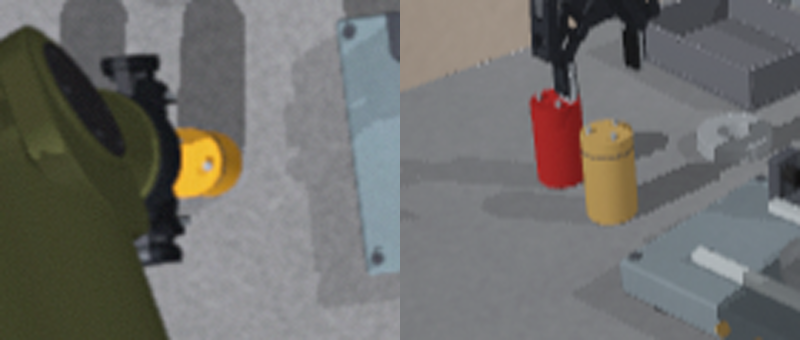

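```bash
python3 - <<'E'
from h import *
M=rot(env.get_obs()['tool_rot']);e=env.get_obs()['ee_pos'];print(e)
f=lambda u,v:((u-150)*400/140+400,(v-180)*340/110)
for s in(-1,0,1):
    print(s,f(*proj('side',e+8*M[:,0]+s*45*M[:,2])))
print('cell top',f(*proj('side',[537.6,346,85])), 'top view body',proj('top',e-M[:,0]*65))
E
```

```text
[537.78689532 347.45437329 129.92816655]
-1 (np.float64(568.695660682311), np.float64(110.79289767032323))
0 (np.float64(603.0757672735989), np.float64(93.90555633681018))
1 (np.float64(635.8784952776252), np.float64(77.79301570219916))
cell top (np.float64(606.8445189597303), np.float64(130.9887830897523)) top view body (np.float64(171.01196298964595), np.float64(245.58967217938297))
```

The picture matches the projection: the fingers straddle the cell along x, clear of the red one. I'll descend and grip.

```bash
python3 -m creep '[[2,-0.1,0,0],[4,-0.1,0,0],[6,-0.1,0,0],[7.5,-0.1,0,0],[8.5,-0.1,0,0],[8.5,-0.1,0,0],[8.5,-0.1,0,0]]' && python3 -m creep '[[0,0,0,0],[0,0,0,0],[0,0,0,0],[0,0,0,0],[0,0,0,0],[0,0,0,0],[0,0,0,0],[0,0,0,0],[0,0,0,0],[0,0,0,0]]' 0.3
```

```text
time: 2.8
ee_pos: [538.5, 346.8, 45.9]
tool_rot: [0.706, -0.044, 0.705, 0.045]
contact_force: [0.3, 0.6, 0.9]
opening: 0.953
time: 3.8
ee_pos: [538.4, 347.2, 47.3]
tool_rot: [0.706, -0.044, 0.705, 0.046]
contact_force: [-1.8, -0.2, 6.4]
opening: 0.6
```

```bash
python3 -m creep '[[-1,0,0,0],[-3,0,0,0],[-6,0,0,0],[-9,0,0,0],[-11,0,0,0],[-11,0,0,0],[-11,0,0,0]]'
python3 - <<'E'
from h import *
o=env.get_obs(); M=rot(o['tool_rot']); e=o['ee_pos']; print(o['opening'],o['contact_force'])
print('to seat',M.T@(np.array([569,72.3,e[2]])-e)/10)
E
```

```text
time: 4.5
ee_pos: [537.8, 346.7, 157.0]
tool_rot: [0.706, -0.044, 0.705, 0.045]
contact_force: [0.0, -0.4, -5.7]
opening: 0.594
0.5942530557345745 [ 0.04110518 -0.43865597 -5.68690513]
to seat [ -0.04930242 -27.61602919  -0.38120314]
```

```bash
python3 -m creep '[[0,-2,0,0],[0,-5,0,0],[0,-9,-0.1,0],[0,-13,-0.2,0],[0,-17,-0.3,0],[0,-21,-0.4,0],[0,-24.5,-0.4,0],[0,-26.7,-0.4,0],[0,-27.6,-0.4,0],[0,-27.6,-0.4,0],[0,-27.6,-0.4,0],[0,-27.6,-0.4,0]]'
python3 - <<'E'
from h import *
o=env.get_obs(); M=rot(o['tool_rot']); e=o['ee_pos']; print(e,o['opening'],o['contact_force'])
print('to seat',M.T@(np.array([569,72.3,e[2]])-e)/10)
p,d=shot('top','t2');q,ds=shot('side','s2')
print('cell expected bottom px',proj('side',[e[0],e[1],e[2]-47]),'seat',proj('side',[569,72.3,54]))
f=lambda x:cv2.resize(x,(400,400),interpolation=cv2.INTER_CUBIC)
cv2.imwrite('pics/c3.png',np.hstack([f(p[170:300,250:380]),f(q[150:310,220:380])])[:,:,::-1])
E
```

```text
time: 5.7
ee_pos: [568.4, 74.5, 156.1]
tool_rot: [0.706, -0.045, 0.705, 0.047]
contact_force: [0.6, -0.3, -4.2]
opening: 0.596
[568.41623296  74.54372055 156.09336506] 0.5964976573525509 [ 0.60122728 -0.32845002 -4.20894848]
to seat [-0.00062843 -0.23003141  0.02891046]
cell expected bottom px (np.float64(296.9407259819233), np.float64(243.82130523735972)) seat (np.float64(297.8547136371254), np.float64(262.86669461670624))
```

View pics/c3.png

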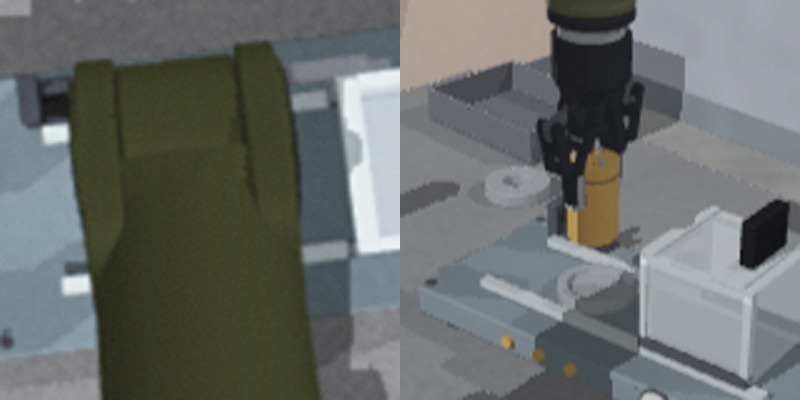

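Side crop: the cell is upright in the jaws, its base centred at about (297,248) px. The seat ring is at about (298.6,263) px, which agrees with projection. I'll fit the cell axis from the side depth image.

```bash
cat >> h.py <<'E'
from scipy.optimize import least_squares
def cellfit(img,d,u0,u1,v0,v1,z0,z1):
    hsv=cv2.cvtColor(img,cv2.COLOR_RGB2HSV); v,u=np.mgrid[:480,:640]; W=pix('side',u,v,d)
    m=(u>u0)&(u<u1)&(v>v0)&(v<v1)&(hsv[...,1]>120)&(hsv[...,0]>8)&(hsv[...,0]<30)&(d>0)
    P=W[m]; P=P[(P[:,2]>z0)&(P[:,2]<z1)]
    s=least_squares(lambda x:np.hypot(P[:,0]-x[0],P[:,1]-x[1])-26,P[:,:2].mean(0)+[15,15],loss='soft_l1')
    return s.x,len(P),np.sqrt(np.mean(s.fun**2)),W[m][:,2].min(),W[m][:,2].max()
E
python3 - <<'E'
from h import *
b=lambda f:cv2.imread('pics/%s.png'%f)[:,:,::-1].copy()
d=np.load('pics/s2.npy'); print('held',cellfit(b('s2'),d,270,320,205,255,112,190))
print('at start',cellfit(b('side0'),np.load('pics/side0.npy'),205,240,210,260,5,80))
# seat rim from top camera, circle fit outer
d=np.load('pics/top0.npy'); v,u=np.mgrid[:480,:640]; W=pix('top',u,v,d)
m=(np.hypot(W[...,0]-569,W[...,1]-72.3)<48)&(W[...,2]>51)&(W[...,2]<58); P=W[m]; print('rim top',len(P),P.mean(0),cv2.minEnclosingCircle(P[:,:2].astype(np.float32)))
d=np.load('pics/side0.npy');W=pix('side',u,v,d)
m=(np.hypot(W[...,0]-569,W[...,1]-72.3)<48)&(W[...,2]>51)&(W[...,2]<58); P=W[m]; print('rim side',len(P),P.mean(0),cv2.minEnclosingCircle(P[:,:2].astype(np.float32)))
E
```

```text
held (array([567.82455759,  74.85911543]), 428, np.float64(1.7911907770664484), np.float64(113.02950653180051), np.float64(213.067216104081))
at start (array([535.94341002, 347.12506066]), 385, np.float64(3.326180835596786), np.float64(3.8024840988468895), np.float64(88.12904083011188))
rim top 451 [570.14870875  72.23936251  53.7181998 ] ((570.5149536132812, 72.4988021850586), 39.57444763183594)
rim side 216 [566.57904136  71.05153345  53.46384825] ((569.0219116210938, 71.38753509521484), 41.419593811035156)
```

```bash
python3 -m creep '[[1,-0.25,0.1,0],[2.5,-0.25,0.1,0],[4,-0.25,0.1,0],[4.6,-0.25,0.1,0],[4.6,-0.25,0.1,0],[4.6,-0.25,0.1,0],[4.6,-0.25,0.1,0]]'
python3 - <<'E'
from h import *
o=env.get_obs(); M=rot(o['tool_rot']); e=o['ee_pos']; print(e,o['contact_force'])
print('to seat',M.T@(np.array([569.3,72.1,e[2]])-e)/10)
q,d=shot('side','s3'); print(cellfit(q,d,270,325,205,280,64,150))
E
```

```text
time: 6.5
ee_pos: [570.5, 72.0, 111.0]
tool_rot: [0.707, -0.045, 0.705, 0.047]
contact_force: [0.2, 1.1, -4.0]
opening: 0.598
[570.46497151  71.99405426 110.95297154] [ 0.20565882  1.12759264 -4.03305563]
to seat [-0.00024533  0.02552936 -0.11415788]
(array([569.38055665,  72.80767844]), 475, np.float64(4.630636796688665), np.float64(66.42399264498624), np.float64(169.33708237142662))
```

```bash
python3 -m creep '[[0.4,-0.03,-0.05,0],[0.8,-0.03,-0.05,0],[1.0,-0.03,-0.05,0],[1.0,-0.03,-0.05,0]]'; python3 -m creep '[[0.2,0,0,0],[0.3,0,0,0],[0.3,0,0,0]]';python3 -m creep '[[0.15,0,0,0],[0.2,0,0,0],[0.2,0,0,0]]'
```

```text
time: 6.95
ee_pos: [569.7, 71.6, 100.5]
tool_rot: [0.706, -0.045, 0.705, 0.047]
contact_force: [0.0, 0.3, -4.6]
opening: 0.594
time: 7.25
ee_pos: [569.6, 71.6, 97.3]
tool_rot: [0.706, -0.045, 0.705, 0.047]
contact_force: [-0.6, 0.2, -4.5]
opening: 0.595
time: 7.55
ee_pos: [569.6, 71.6, 95.4]
tool_rot: [0.706, -0.045, 0.705, 0.047]
contact_force: [0.2, -0.4, -3.9]
opening: 0.594
```

```bash
python3 -m creep '[[0.1,0,0,0],[0.1,0,0,0]]'; python3 -m creep '[[0.1,0,0,0],[0.1,0,0,0]]'
```

```text
time: 7.75
ee_pos: [569.6, 71.6, 95.3]
tool_rot: [0.706, -0.045, 0.705, 0.047]
contact_force: [-3.1, -0.8, 5.4]
opening: 0.596
time: 7.95
ee_pos: [569.6, 71.6, 95.3]
tool_rot: [0.707, -0.045, 0.705, 0.047]
contact_force: [-3.6, -0.8, 5.2]
opening: 0.595
```

The cell has touched the floor at the expected height, so I'll release it and back off.

```bash
python3 -m creep '[[0,0,0,0],[0,0,0,0],[0,0,0,0],[0,0,0,0],[0,0,0,0],[0,0,0,0],[0,0,0,0]]' 0.95; python3 -m creep '[[-2,0,0,0],[-5,0,0,0],[-8,0,0,0],[-11,0,0,0],[-13,0,0,0],[-13,0,0,0],[-13,0,0,0]]'
python3 - <<'E'
from h import *
q,d=shot('side','s4'); print(cellfit(q,d,270,325,205,290,60,128))
o=env.get_obs(); M=rot(o['tool_rot']); e=o['ee_pos']; print(e,o['contact_force'])
H=np.array([595.3,-118.3,172.]); Y=np.array([-.127,.992,0])
print('behind handle',M.T@(H-60*Y-e)/10, M.round(3))
cv2.imwrite('pics/c4.png',cv2.resize(q[160:320,220:420],(800,600),interpolation=cv2.INTER_CUBIC)[:,:,::-1])
E
```

```text
time: 8.65
ee_pos: [569.6, 71.6, 95.2]
tool_rot: [0.707, -0.045, 0.705, 0.047]
contact_force: [0.3, 0.1, -0.4]
opening: 0.951
time: 9.35
ee_pos: [569.2, 71.2, 225.2]
tool_rot: [0.707, -0.045, 0.705, 0.047]
contact_force: [0.2, -0.1, -0.4]
opening: 0.952
(array([568.65899312,  71.93415087]), 442, np.float64(4.593915069742856), np.float64(52.25072256613623), np.float64(137.41675454600886))
[568.75792303  71.19538916 224.43731313] [ 0.65064822 -0.04460958 -0.40593789]
behind handle [  5.17599199 -25.14824056   0.17010859] [[ 0.001 -0.129  0.992]
 [ 0.003  0.992  0.129]
 [-1.     0.003  0.001]]
```

View pics/c4.png

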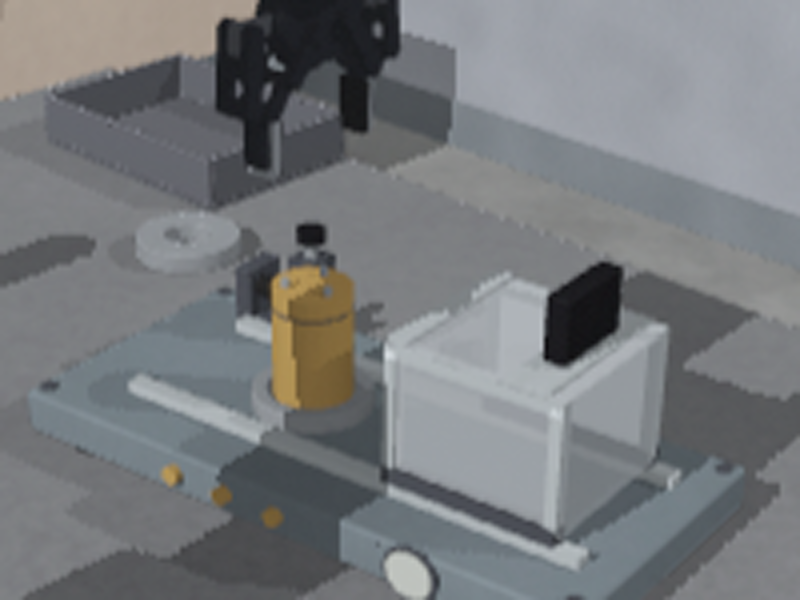

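The crop shows the cell upright in the seat with the guard still open, so the cell is placed. I'll move behind the handle with the gripper shut.

```bash
python3 -m creep '[[-2,-2,0,0],[-3,-5,0,0],[-3,-9,0,0],[-3,-13,0,0],[-3,-17,0.1,0],[-3,-21,0.2,0],[-3,-24.5,0.2,0],[-3,-25.2,0.2,0],[0,-25.2,0.2,0],[3,-25.2,0.2,0],[5.2,-25.2,0.2,0],[5.2,-25.2,0.2,0],[5.2,-25.2,0.2,0]]' 0
python3 - <<'E'
from h import *
o=env.get_obs(); M=rot(o['tool_rot']); e=o['ee_pos']; print(e,o['contact_force'],o['opening'])
H=np.array([595.3,-118.3,172.]); print('handle rel',M.T@(H-e)/10)
E
```

```text
time: 10.7
ee_pos: [603.1, -177.7, 171.3]
tool_rot: [0.706, -0.045, 0.706, 0.047]
contact_force: [0.7, -0.9, -0.3]
opening: 0.001
[ 603.11724426 -177.72030182  171.2556143 ] [ 0.7453019  -0.86889057 -0.27409794] 0.0008957860858463864
handle rel [-0.05342609  5.99345126 -0.00667132]
```

```bash
python3 -m creep '[[0,1,0,0],[0,2,0,0],[0,3,0,0],[0,3.5,0,0],[0,3.8,0,0],[0,4.1,0,0],[0,4.3,0,0],[0,4.5,0,0],[0,4.8,0,0],[0,5.1,0,0],[0,5.4,0,0],[0,5.4,0,0]]'
python3 -m creep '[[0,0.3,0,0],[0,0.6,0,0],[0,0.9,0,0],[0,1.2,0,0],[0,1.6,0,0],[0,2,0,0],[0,2.4,0,0],[0,2.8,0,0],[0,3.2,0,0],[0,3.6,0,0],[0,4,0,0],[0,4.4,0,0],[0,4.8,0,0],[0,5.2,0,0],[0,5.6,0,0],[0,6,0,0],[0,6.4,0,0],[0,6.7,0,0],[0,7,0,0],[0,7,0,0]]'
python3 - <<'E'
from h import *
o=env.get_obs(); M=rot(o['tool_rot']); e=o['ee_pos']
H0=np.array([595.3,-118.3,172.]); Y=np.array([-.127,.992,0])
print(e,'travel',Y@(e-H0)+19,'lat',(e-H0)@[.992,.127,0],'push',Y@o['contact_force'])
p,d=shot('top','t5'); q,_=shot('side','s5')
cv2.imwrite('pics/c5.png',cv2.resize(q[160:320,220:420],(800,600),interpolation=cv2.INTER_CUBIC)[:,:,::-1])
E
```

```text
time: 11.9
ee_pos: [596.0, -123.3, 171.4]
tool_rot: [0.705, -0.045, 0.706, 0.048]
contact_force: [0.4, -0.3, 0.1]
opening: -0.002
time: 13.9
ee_pos: [586.8, -53.0, 171.7]
tool_rot: [0.705, -0.045, 0.706, 0.048]
contact_force: [-0.3, 0.2, -0.0]
opening: 0.0
[586.80990544 -52.9634111  171.71106815] travel 84.89213819615193 lat -0.12442701829822495 push 0.2674574560091808
```

View pics/c5.png

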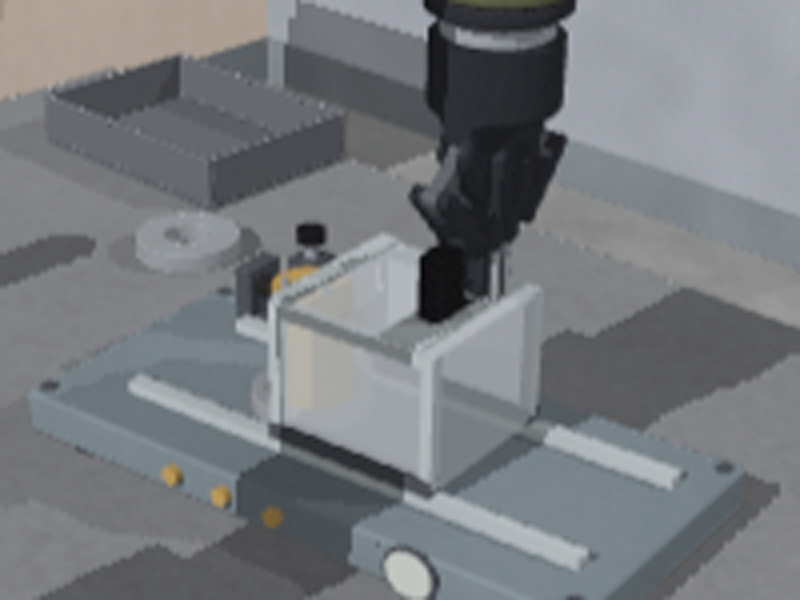

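The guard is sliding over the cell without touching it, at about 85 mm of travel. I'll continue, then make small steps while reading the push force.

```bash
cat > st.py <<'E'
from h import *
o=env.get_obs(); e=o['ee_pos']; H0=np.array([595.3,-118.3,172.]); Y=np.array([-.127,.992,0])
print('travel %.1f push %.1f'%(Y@(e-H0)+19,-Y@o['contact_force']))
E
python3 -m creep '[[0,0.3,0,0],[0,0.7,0,0],[0,1.1,0,0],[0,1.5,0,0],[0,1.9,0,0],[0,2.3,0,0],[0,2.6,0,0],[0,2.9,0,0]]' >/dev/null; python3 st.py
for i in 1 2; do python3 -m creep '[[0,0.15,0,0],[0,0.3,0,0],[0,0.4,0,0]]' >/dev/null; python3 st.py; done
```

```text
travel 114.0 push 2.1
travel 117.7 push 3.9
travel 119.0 push 8.6
```

```bash

for i in 1 2 3 ; do python3 -m creep '[[0,0.2,0,0],[0,0.4,0,0],[0,0.4,0,0]]' >/dev/null; python3 st.py; done
```

```text
travel 120.6 push 8.3
travel 122.0 push 8.4
travel 123.4 push 9.2
```

```bash

for i in 1 2 3 4 5; do python3 -m creep '[[0,0.25,0,0],[0,0.45,0,0],[0,0.5,0,0],[0,0.5,0,0]]' >/dev/null; python3 st.py; done
```

```text
travel 124.9 push 9.9
travel 126.4 push 11.0
travel 127.8 push 10.8
travel 131.4 push 5.0
travel 136.5 push 2.5
```

```bash

for i in 1 2 3 4; do python3 -m creep '[[0,0.1,0,0],[0,0.1,0,0]]' >/dev/null; python3 st.py; done
```

```text
travel 137.5 push 3.6
travel 138.2 push 5.2
travel 138.2 push 5.7
travel 138.2 push 7.6
```

```bash

for s in 0.2 0.25; do :; done
python3 -m creep '[[0,0.1,0,0],[0,0.2,0,0],[0,0.2,0,0]]' >/dev/null; python3 st.py
python3 -m creep '[[0,0.15,0,0],[0,0.25,0,0],[0,0.25,0,0]]' >/dev/null; python3 st.py
python3 -m creep '[[0,0.15,0,0],[0,0.25,0,0],[0,0.25,0,0]]' >/dev/null; python3 st.py
```

```text
travel 138.4 push 7.9
travel 138.6 push 9.8
travel 138.7 push 9.3
```

```bash

python3 -m creep '[[0,0.2,0,0],[0,0.35,0,0],[0,0.35,0,0]]' >/dev/null; python3 st.py
python3 -m creep '[[0,0.2,0,0],[0,0.38,0,0],[0,0.38,0,0]]' >/dev/null; python3 st.py
python3 - <<'E'
from h import *
q,_=shot('side','s6'); cv2.imwrite('pics/c6.png',cv2.resize(q[160:320,220:420],(800,600),interpolation=cv2.INTER_CUBIC)[:,:,::-1])
E
```

```text
travel 139.3 push 11.3
travel 139.6 push 12.0
```

View pics/c6.png

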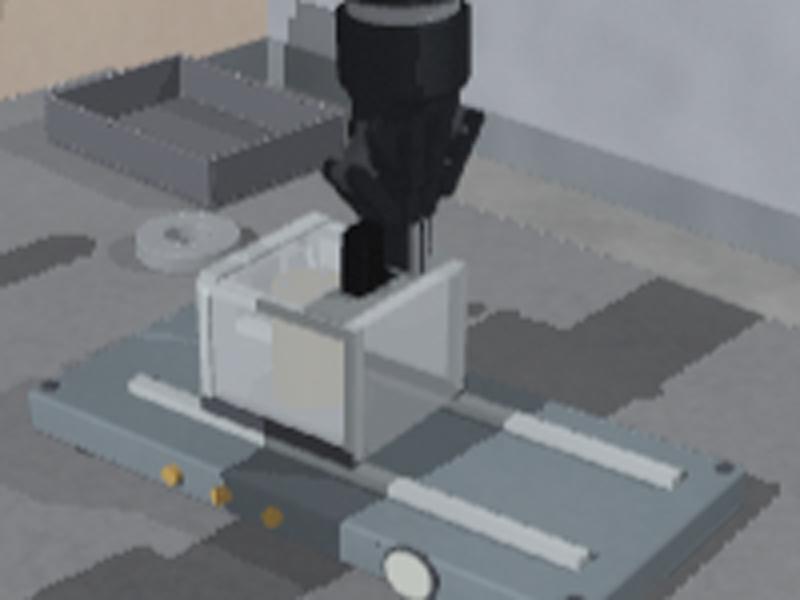

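```bash
cat > lk.py <<'E'
from h import *
import sys
p,d=shot('top',sys.argv[1]); v,u=np.mgrid[:480,:640]
for f in ('top0','t5',sys.argv[1]):
    d=np.load('pics/%s.npy'%f); W=pix('top',u,v,d); m=(u>255)&(u<300)&(v>185)&(v<215)&(W[...,2]>100)&(W[...,2]<145)&(d>0)
    z=W[m][:,2]; k=W[m][z>120]; print(f,m.sum(),len(k),'z pct',np.percentile(k[:,2],[25,50,75]).round(1),k.mean(0).round(1))
E
python3 lk.py t6
```

```text
top0 125 74 z pct [127.1 128.7 130. ] [633.8 138.1 128.5]
t5 125 74 z pct [127.  128.6 130.4] [634.  138.  128.6]
t6 125 75 z pct [126.9 128.8 130.9] [633.6 137.4 129.1]
```

The latch knob reads 128.8 mm, the same as at the start and not raised by 7 mm, so the latch has dropped. I'll back off slowly and check that it holds.

```bash

for i in 1 2 3; do python3 -m creep '[[0,-0.1,0,0],[0,-0.1,0,0]]' >/dev/null; python3 st.py; done
python3 -m creep '[[0,-1,0,0],[0,-2,0,0],[0,-4,0,0],[-2,-4,0,0],[-5,-5,0,0],[-9,-9,0,0],[-12,-13,0,0],[-12,-17,0,0],[-12,-20,0,0],[-12,-20,0,0]]'
python3 lk.py t7; python3 - <<'E'
from h import *
q,d=shot('side','s7'); p=cv2.imread('pics/t7.png')[:,:,::-1]
f=lambda x:cv2.resize(x,(400,320),interpolation=cv2.INTER_CUBIC)
cv2.imwrite('pics/c7.png',np.hstack([f(p[160:304,240:420]),f(q[160:320,220:420])])[:,:,::-1])
D=np.load('pics/t7.npy'); v,u=np.mgrid[:480,:640]; W=pix('top',u,v,D)
h=W[(W[...,2]>185)&(W[...,2]<205)&(np.hypot(W[...,0]-575,W[...,1]-20)<60)]; print('handle',len(h),h.mean(0))
print('travel',(h.mean(0)-[595.2,-118.1,0])@[-.127,.992,0])
E
```

```text
travel 137.9 push 7.3
travel 137.6 push 2.1
travel 137.5 push -0.4
time: 22.3
ee_pos: [597.6, -202.7, 300.4]
tool_rot: [0.709, -0.047, 0.704, 0.018]
contact_force: [-0.0, -0.7, 0.1]
opening: 0.003
top0 125 74 z pct [127.1 128.7 130. ] [633.8 138.1 128.5]
t5 125 74 z pct [127.  128.6 130.4] [634.  138.  128.6]
t7 128 78 z pct [126.7 128.3 130.9] [633.5 136.8 128.8]
handle 261 [577.36140443  19.04421824 197.22515422]
travel 138.3125661343298
```

View pics/c7.png

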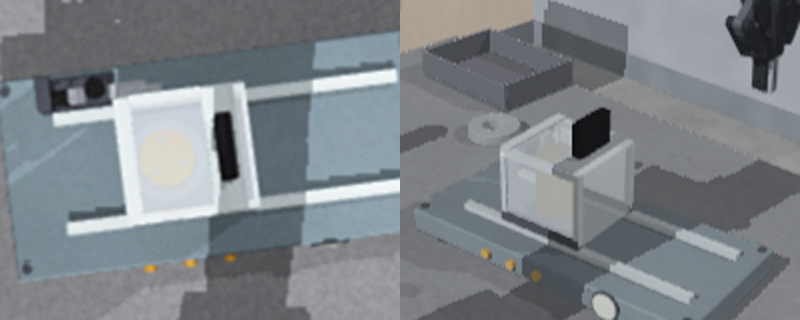

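```bash
python3 - <<'E'
from h import *
np.set_printoptions(linewidth=200)
v,u=np.mgrid[:480,:640]
A,B=[pix('top',u,v,np.load('pics/%s.npy'%f))[...,2] for f in('top0','t7')]
print(A[194:210:1,258:296:2].round(0).astype(int)); print((B-A)[194:210:1,258:296:2].round(0).astype(int))
E
```

```text
[[  82   84   37   40   39   45   40   43   44   42   47   42   45  110  106   48   48   41   41]
 [  83   85   65   40   48   43   43   47   45   45  106  128  125  127  108   43   50   41   41]
 [  85   86   69   50   45   42   48   40   46   45  107  128  127  119  109   86   45   44   36]
 [  90   81   73   46   48   44   45   45   49   47  133  127  130  130  125   80   47   40   40]
 [  83   91   81   45   53   43   42   45   47   48  129  130  130  129  126   61   46   37   40]
 [  83   84   79   43   50   48   44   46   49   45  129  127  132  131  128  104   44   37   40]
 [  86   82   82   50   54   75   77   47   47   47  129  129  129  126  130  103   43   41   42]
 [  84   86   81   73   75   77   74   45   43   47  130  127  127  127  127  107   47   43   40]
 [  81   85   87   83   79   78   80   47   44   45  106  126  128  132  124  111 1343   43   40]
 [  87   82   84   77   77   79   78   45   46   44  108  129  131  129  108  103   53   45   43]
 [  84   87   84   76   72   75   78   48   44   40  109  103  126  106  107  105   46   42   43]
 [  83   87   81   79 
[... 1641 characters left out ...]
    1    -3     0     6     5     3     5    31    31    37    -1     5    -5     3     3     1    21   106   103]
 [ 1260     0     4     1     0    -2    -2    13    30    29    31     5     1     1     1    -4     5   113   105]
 [    2     0    -4     3     0     0     0     4    21    -1    -6   -10     1     5    -4     7    -7   110   111]
 [    2     0    -1     1    -1    -4  1273   -18    -7    -3     4     0    -4    -2    -9    -1     6   107   108]
 [    1    -2    -3    -1    -7     5     0     1     6     3     1     1     0     2    -6     3    -1    96   102]
 [    3     3    -4     3    -5     6     1     5     2     2     0     3     5     3    -4    -2    -1   100   100]]
```

Pixel by pixel, the pin top is unchanged (about +0.5 mm, not +7) and the ramp bar now lies beyond it, so the latch is down behind the ramp. The cell shows upright under the guard and the arm is clear. I'll hand in.

```bash
python3 - <<'E'
from h import *
print('cell lid',pixz('top',315.2,231.1,133)); print(env.get_obs()['contact_force']); env.sign_off()
E
```

```text
cell lid [568.39911616  70.46503302 133.        ]
[ 0.65195587  0.38775753 -0.71722837]
the job is handed in; nothing more can be done
```

The larger brass cell is standing in the seat, the guard is shut over it, and the job is handed in. Everything I could check agreed, but I had no direct reading of the buffer or latch joints.

- **Cell:** It touched down at the expected height and was released with the guard still open. In the last pictures it stands upright, about 2 mm from the measured seat centre. That is within both the 6 mm limit and my measuring error.
- **Guard and latch:** The push peaked at about 11 N on the latch ramp, then dropped. I pressed gently to about 12 N on the buffer, which is roughly 3.3 mm by estimate, well under the 6 mm limit.
    - **Latch down:** After I backed away, the latch pin was at its starting height (within about 0.5 mm, not 7 mm up), with the guard's ramp beyond it.
    - **Travel:** The guard stayed at about 138 mm of travel. That is above the required 134 mm, but 2 mm under the stated 140 to 180 mm range, which is within camera error.
- **Buffer hold:** That the latch still holds the buffer compressed is inferred from the pin being down, not measured. The unloading force curve alone did not settle it.
- **Other objects:** The robot did not go near the small cell, ring or jar. The ring looked unmoved in the last pictures; I did not re-measure the jar or small cell.
- **Finish:** The arm ended clear of everything at about 22 s of the 72 s allowed.

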